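# Change over from one fittings drawer to the next

### The job

The picking from the blue drawer is finished: push its front with your fingertips until it is fully shut, and only then put your fingertips into the gap of the half-open orange drawer and push its front from the inside, towards yourself, until it is fully open against its stop. Push steadily without slamming; do not pinch a drawer front and do not lift anything. Leave the grey drawer as far open as it is and all the other things where they stand, and finish clear of everything.

Things in the scene. Friction and masses are not known exactly. Their poses are not given: they have to be found in the camera images.
- blue_unit: white fixed sheet-steel housing of the blue drawer, 180 deep (x) x 120 wide (y) x 80 mm high, bolted with the other two side by side (130 mm pitch, in any order) on a steel plate 6 mm thick. Origin: centre of its underside, 6 mm above the bench. Its x axis points from the open mouth into the housing (the way its drawer shuts; roughly away from the robot), y to the left, z up
- blue_drawer (a joint): how far the blue drawer is slid out of its housing, m: 0 = fully shut, 0.12 = fully open against its stop. About 2 N of friction plus 8 N per m/s; it stays where it is left. Behind its front the drawer is open-topped, 98 mm wide inside, side walls 67 mm and floor 17 mm above the bench; between front and housing a gap of (joint value - 2 mm) is open from above
- blue_front (a point): middle of the top edge of the outer (robot-side) face of the blue drawer's front, 82 mm above the bench; its axes are those of the housing. The front is 116 mm wide, 10 mm thick and 68 mm high; a pull lip at its foot, 70 mm wide, stands 12 mm out of the outer face with its top 26 mm above the bench. The housing's top is 86 mm above the bench
- orange_unit: white fixed sheet-steel housing of the orange drawer, 180 deep (x) x 120 wide (y) x 80 mm high, bolted with the other two side by side (130 mm pitch, in any order) on a steel plate 6 mm thick. Origin: centre of its underside, 6 mm above the bench. Its x axis points from the open mouth into the housing (the way its drawer shuts; roughly away from the robot), y to the left, z up
- orange_drawer (a joint): how far the orange drawer is slid out of its housing, m: 0 = fully shut, 0.12 = fully open against its stop. About 2 N of friction plus 8 N per m/s; it stays where it is left. Behind its front the drawer is open-topped, 98 mm wide inside, side walls 67 mm and floor 17 mm above the bench; between front and housing a gap of (joint value - 2 mm) is open from above
- orange_front (a point): middle of the top edge of the outer (robot-side) face of the orange drawer's front, 82 mm above the bench; its axes are those of the housing. The front is 116 mm wide, 10 mm thick and 68 mm high; a pull lip at its foot, 70 mm wide, stands 12 mm out of the outer face with its top 26 mm above the bench. The housing's top is 86 mm above the bench
- grey_unit: white fixed sheet-steel housing of the grey drawer, 180 deep (x) x 120 wide (y) x 80 mm high, bolted with the other two side by side (130 mm pitch, in any order) on a steel plate 6 mm thick. Origin: centre of its underside, 6 mm above the bench. Its x axis points from the open mouth into the housing (the way its drawer shuts; roughly away from the robot), y to the left, z up
- grey_drawer (a joint): how far the grey drawer is slid out of its housing, m: 0 = fully shut, 0.12 = fully open against its stop. About 2 N of friction plus 8 N per m/s; it stays where it is left. Behind its front the drawer is open-topped, 98 mm wide inside, side walls 67 mm and floor 17 mm above the bench; between front and housing a gap of (joint value - 2 mm) is open from above
- grey_front (a point): middle of the top edge of the outer (robot-side) face of the grey drawer's front, 82 mm above the bench; its axes are those of the housing. The front is 116 mm wide, 10 mm thick and 68 mm high; a pull lip at its foot, 70 mm wide, stands 12 mm out of the outer face with its top 26 mm above the bench. The housing's top is 86 mm above the bench
- blue_fit1: loose brass pipe nipple standing in the blue drawer, 23 mm across, 26 mm high, 40 g; it rides along with the drawer. Origin: centre of its underside
- blue_fit2: loose brass pipe nipple standing in the blue drawer, 23 mm across, 26 mm high, 40 g; it rides along with the drawer. Origin: centre of its underside
- orange_fit1: loose brass pipe nipple standing in the orange drawer, 23 mm across, 26 mm high, 40 g; it rides along with the drawer. Origin: centre of its underside
- orange_fit2: loose brass pipe nipple standing in the orange drawer, 23 mm across, 26 mm high, 40 g; it rides along with the drawer. Origin: centre of its underside
- grey_fit: loose brass pipe nipple standing in the grey drawer, 23 mm across, 26 mm high, 40 g; it rides along with the drawer. Origin: centre of its underside
- tape: bystander, loose: roll of amber parcel tape lying flat on top of the orange module, 84 mm across, 24 mm high; origin at the centre of its underside
- carton: bystander, loose: small brown carton 70 x 80 x 50 mm standing on top of the grey module; origin at the centre of its underside
- dispenser: bystander, loose: red hand tape dispenser lying on the bench, 160 x 50 mm, 78 mm high; origin at the centre of its underside
- pencup: bystander, loose: white empty pen cup, 72 mm across, 90 mm high; origin at the centre of its underside
- valve: bystander, loose: brass ball valve with a red lever, 80 mm body, 54 mm high; origin under its middle
- stamp: bystander, loose: rubber stamp with a wooden grip, 60 x 30 mm foot, 62 mm high; origin at the centre of its underside

How it is judged:
By the outcome, as a careful person would: the job done as asked, in the order asked, and still so for the second after the job is handed in, with the robot touching nothing.
It also fails if it takes over 43 s, if anything falls off the work surface, if the arm or the gripper's body presses on something with over 40 N, if the wrist force passes 120 N, or if a joint passes its speed limit or range.

### The arm

A 6-joint arm with a two-finger parallel gripper is mounted at the origin on the work surface. World frame = base frame: x ahead of the robot, y to its left, z up, the work surface at z = 0. Lengths are in m, angles in rad, forces in N, time in s.
With the tool pointing down it reaches from about 0.25 to 0.725 m from the base axis. Payload 4 kg.
Tool frame: the origin (TCP) lies at the very end of the fingers, on their centre line; the grasp point (between the pads) lies 19 mm behind it; x points along the fingers, y is the direction in which the jaws open and shut, and the axes are right-handed (so a half turn about x gives the same grasp; the last joint's range is limited). The gripper opens to 85 mm and grips with 20 to 120 N. Pads are 22 mm wide; open, the fingers measure 114 mm over their backs; the gripper's body (76 mm by 85 mm) begins 54 mm behind the grasp point. The pads swing forward as they close: fully open they stand 13 mm farther back than shut.
Start: joints at [-1.108, 0.241, 0.005, 1.335, 0, 1.571], TCP at [0.223, -0.447, 0.231] pointing down, gripper open.
Joint ranges: [-2.72, 2.72], [-1.05, 1.87], [-1.09, 1.28], [-1.99, 2.15], [-1.42, 1.44], [-3.14, 3.14]. Speed limits (rad/s): [2.79, 2.79, 3.14, 3.14, 3.14, 3.14].

### API

Orientations are given as a unit quaternion [x, y, z, w].
In Python, from workcell import get_obs, camera, job_done gives the robot as it stands. The module is installed in compiled form; this text tells all that it offers.
- The arm moves only by the tool arm_command, never from a script. Its argument "motion" is a list of rows, each an object of numbers: "x", "y", "z": the shift along the tool's x, y, z in m; "roll": the turn about the tool's x in rad; "fingers": the opening, from 0 (shut) to 1 (fully open). A call has 1 to 20 rows; each row shifts and turns the pose as measured when the row begins, along the tool's axes as they then stand; what a row does not reach is not made up. A row lasts 1/12 s, in which the tool goes at most 41.7 mm and 7.16 degrees, less where a joint would pass 70% of its speed; a pose out of reach is approached as far as the arm can. A call is refused whole if a number of a shift passes 0.0417 or a number of a turn 0.125, either way. A call with a gripper value outside its range is refused whole. The fingers move at their own pace and stop on an object; the grip force is fixed at half the most. Time passes only in rows, so rows that do not move let the fingers close. It gives the time, the measured TCP pose, the force and the opening at its end, in the units of the state.
- get_obs(): the state, without advancing time (a new reading comes with each control period).
- camera(name): name is "scene" or "top"; returns a dict with "frame" (420x560x3 uint8, red, green, blue), "intrinsics" (3x3 intrinsics, pixels), "rvec" (rotation vector, rad) and "tvec" (3), from world to camera coordinates, as OpenCV has them. Camera axes: x right, y down, z forward; pixel columns grow to the right and rows downward; lengths in m; the calibration is good to about 2 mm. A picture is of the moment at which its call begins. There is no depth.
- job_done(): hands the job in, once; it reports no verdict.
The state is a dict: "clock": time; "joint_pos": joint angles; "joint_vel": joint speeds; "tau": joint torques, N m; "eef_pos": TCP position; "tool_rot": TCP orientation; "ft_force": force on the tool from outside, world axes, zero at the start; "ft_torque": the same for the moment, N m; "grip_width": finger opening in m.
Only numpy, scipy, OpenCV 4.12 (cv2) and the standard library are available. Lean on these libraries where they do the work, as an engineer would, in place of code of your own. Each camera call takes 0.05 s, during which the arm holds its last target.

## Working session

There is one attempt and no reset: what is moved stays moved. The work goes in short steps, Python scripts to look and compute and a tool call to move; the robot and the scene stay as the last step left them, time stands still between calls to the robot, and variables do not carry over. Pictures are saved under pics/ and viewed, and the job is handed in when it is done.

Besides the shell and the picture viewer there is one more tool, called after "Request:" as name(argument=value, ...), one argument or row to a line, values as JSON. arm_command: Moves the arm, as the interface text tells. Its arguments: {"type":"object","properties":{"motion":{"type":"array","items":{"type":"object","properties":{"x":{"type":"number"},"y":{"type":"number"},"z":{"type":"number"},"roll":{"type":"number"},"fingers":{"type":"number"}}}}},"required":["motion"]}

```bash
mkdir -p pics
python3 - <<'E'
from workcell import get_obs,camera
import cv2
for n in("scene","top"):
    c=camera(n); cv2.imwrite(f"pics/{n}0.png",c["frame"][:,:,::-1]); print(n,c["intrinsics"].tolist(),c["rvec"],c["tvec"])
    import numpy as np; R=cv2.Rodrigues(np.array(c["rvec"]))[0]; print(-R.T@np.array(c["tvec"]).ravel())
print(get_obs())
E
```

```text
scene [[455.9868555918808, 0.0, 280.3341552926653], [0.0, 455.9868555918808, 218.66176011910176], [0.0, 0.0, 1.0]] [ 1.17564166  2.14375739 -1.165812  ] [ 0.30674069 -0.20666294  1.82651309]
[1.52369181 0.65733411 0.84807112]
top [[545.9678833241802, 0.0, 280.10759525492995], [0.0, 545.9678833241802, 213.26741052993532], [0.0, 0.0, 1.0]] [ 2.11063695 -2.11856786  0.20626259] [0.02667204 0.58529863 1.63573934]
[0.25025879 0.01724055 1.71930288]
{'clock': 0.1, 'joint_pos': array([-1.10802007e+00,  2.41331292e-01,  3.87242348e-03,  1.33519383e+00,
       -3.28127867e-05,  1.57077000e+00]), 'joint_vel': array([ 0.00092981, -0.00070203,  0.00333032,  0.0002278 , -0.00063476,
       -0.00012317]), 'tau': array([ 1.02228837e-04, -3.73137188e+01,  2.53010362e+01,  1.08680053e-02,
        5.50595303e-05, -1.06848879e-05]), 'eef_pos': array([ 0.22295964, -0.44691467,  0.23051028]), 'tool_rot': array([-0.68809744, -0.16280518,  0.68842104, -0.16153283]), 'ft_force': array([-0.20085345, -0.16941079,  0.64019971]), 'ft_torque': array([ 0.01390377,  0.03628805, -0.01529341]), 'grip_width': 0.08540921327000085}
```

View pics/scene0.png

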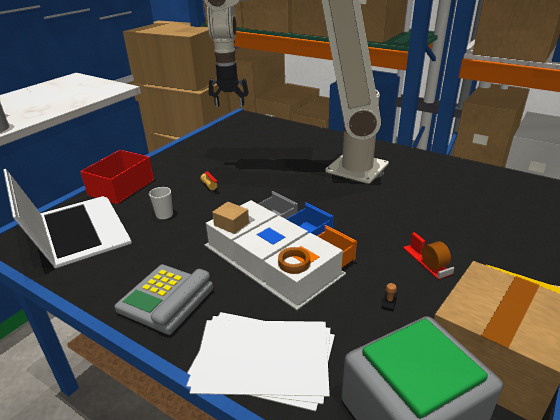

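View pics/top0.png

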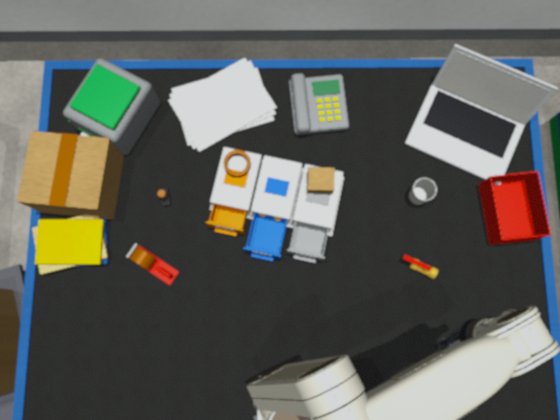

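The units sit at about cols 205–345, rows 148–262 of the top view, in the order orange, blue, grey from left to right. I'll zoom in to measure them.

Run:
```python
import cv2
a=cv2.imread("pics/top0.png")[135:275,190:360]
cv2.imwrite("pics/topz.png",cv2.resize(a,None,fx=4.5,fy=4.2,interpolation=cv2.INTER_CUBIC))
a=cv2.imread("pics/scene0.png")[180:310,195:365]
cv2.imwrite("pics/scz.png",cv2.resize(a,None,fx=4.5,fy=4.5,interpolation=cv2.INTER_CUBIC))
```

```text
(no output)
```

View pics/topz.png

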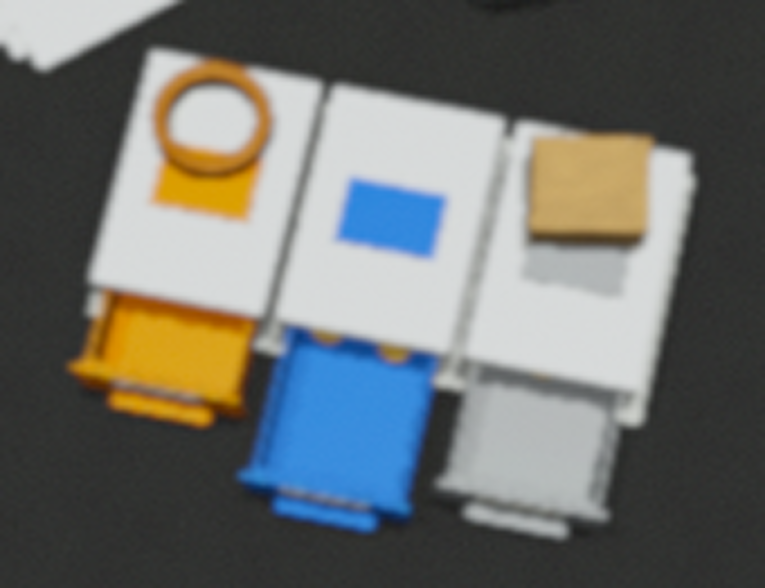

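View pics/scz.png

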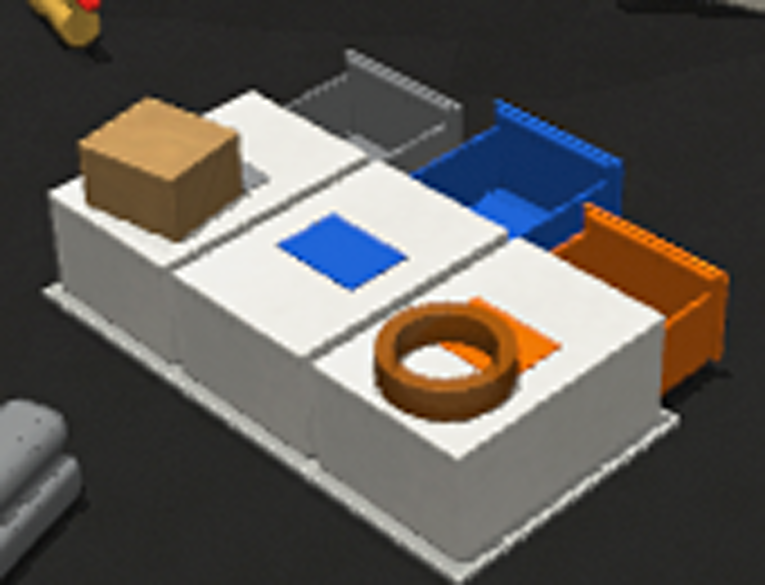

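```bash
cat > fit.py <<'E'
import numpy as np,cv2
from scipy.optimize import least_squares
from workcell import camera
C={n:camera(n) for n in("top","scene")}
def proj(n,P):
    c=C[n];return cv2.projectPoints(np.array(P,float),np.array(c["rvec"]),np.array(c["tvec"]),c["intrinsics"],None)[0][:,0]
def T(px,py): return (190+(px+.5)/4.5-.5,135+(py+.5)/4.2-.5)
def S(px,py): return (195+(px+.5)/4.5-.5,180+(py+.5)/4.5-.5)
off=dict(o=.13,b=0,g=-.13)
# (cam, drawer, kind, sx/sy, pix)
O=[]
for d,L in dict(o=[(150,48),(323,80),(92,283),(266,318)],b=[(330,85),(506,118),(277,322),(447,357)],g=[(515,120),(693,152),(468,360),(638,392)]).items():
    for (sx,sy),p in zip([(1,1),(1,-1),(-1,1),(-1,-1)],L): O.append(("top",d,"h",sx,sy,T(*p)))
for d,sx,sy,p in[("o",1,1,(458,457)),("g",1,-1,(50,190)),("o",-1,1,(663,322)),("g",-1,-1,(252,90))]: O.append(("scene",d,"h",sx,sy,S(*p)))
for d,l,r in[("o",(70,370),(240,412)),("b",(240,482),(410,515)),("g",(437,487),(608,522))]:
    O+=[("top",d,"f",0,1,T(*l)),("top",d,"f",0,-1,T(*r))]
for d,l,r in[("o",(727,275),(587,205)),("b",(622,160),(499,101)),("g",(462,104),(350,50))]:
    O+=[("scene",d,"f",0,1,S(*l)),("scene",d,"f",0,-1,S(*r))]
def pts(p):
    x,y,a=p[:3];q=dict(zip("obg",p[3:6]));out=[]
    c,s=np.cos(a),np.sin(a)
    for cam,d,k,sx,sy,px in O:
        if k=="h": l=(sx*.09,off[d]+sy*.06,.086)
        else: l=(-.09-q[d]-p[6],off[d]+sy*.058,.082)
        out.append((x+c*l[0]-s*l[1],y+s*l[0]+c*l[1],l[2]))
    return out
def res(p):
    P=pts(p);return np.ravel([proj(o[0],[P[i]])[0]-o[5] for i,o in enumerate(O)]).tolist()+[(p[6]-.01)*2000]
r=least_squares(res,[.55,.02,-.2,.06,.11,.09,.01],loss="soft_l1")
print(r.x.round(4)); 
for o,e in zip(O,np.reshape(res(r.x)[:-1],(-1,2))): print(o[:5],e.round(1))
E
python3 fit.py
```

```text
[ 0.6635  0.0353 -0.2175  0.0561  0.1098  0.0865  0.01  ]
('top', 'o', 'h', 1, 1) [0.4 0.9]
('top', 'o', 'h', 1, -1) [-0.7  1.1]
('top', 'o', 'h', -1, 1) [-0.4 -0.2]
('top', 'o', 'h', -1, -1) [-0.9 -0.4]
('top', 'b', 'h', 1, 1) [0.9 0.5]
('top', 'b', 'h', 1, -1) [-0.6  0.5]
('top', 'b', 'h', -1, 1) [-0.2 -0.7]
('top', 'b', 'h', -1, -1) [ 0.4 -0.9]
('top', 'g', 'h', 1, 1) [0.6 0.6]
('top', 'g', 'h', 1, -1) [-1.   0.9]
('top', 'g', 'h', -1, 1) [-1.  -0.9]
('top', 'g', 'h', -1, -1) [-0.1 -0.3]
('scene', 'o', 'h', 1, 1) [-0.6 -0.1]
('scene', 'g', 'h', 1, -1) [-0.9  0.3]
('scene', 'o', 'h', -1, 1) [-0.2 -1.8]
('scene', 'g', 'h', -1, -1) [-0.6 -0.1]
('top', 'o', 'f', 0, 1) [0.2 0.2]
('top', 'o', 'f', 0, -1) [-0.6 -1.9]
('top', 'b', 'f', 0, 1) [-0.1 -0.4]
('top', 'b', 'f', 0, -1) [-0.3 -0.2]
('top', 'g', 'f', 0, 1) [-0.2 -0. ]
('top', 'g', 'f', 0, -1) [-0.5 -0.2]
('scene', 'o', 'f', 0, 1) [-0.  -0.9]
('scene', 'o', 'f', 0, -1) [-0.1 -1.4]
('scene', 'b', 'f', 0, 1) [ 0.3 -0.4]
('scene', 'b', 'f', 0, -1) [-0.2 -0.9]
('scene', 'g', 'f', 0, 1) [-0.1 -0.4]
('scene', 'g', 'f', 0, -1) [-0.2 -0.9]
```

```bash
cat > nav.py <<'E'
import numpy as np
from scipy.spatial.transform import Rotation as Ro
from workcell import get_obs
UC=np.array([.6635,.0353]);A=-.2175
u=np.array([np.cos(A),np.sin(A),0]);l=np.array([-np.sin(A),np.cos(A),0])
def local(P): d=np.array(P)-[*UC,0]; return np.array([d@u,d@l,P[2]])
def world(L): return np.array([*UC,0])+u*L[0]+l*L[1]+np.array([0,0,L[2]])
def st(target=None):
    o=get_obs();R=Ro.from_quat(o["tool_rot"]).as_matrix()
    print("t",round(o["clock"],2),"pos",o["eef_pos"].round(4),"loc",local(o["eef_pos"]).round(4),"F",o["ft_force"].round(1),"w",round(o["grip_width"],4),"j6",o["joint_pos"][5].round(3))
    z=R[:,2];y=R[:,1]
    print("toolX",R[:,0].round(3),"y",y.round(3),"z",z.round(3))
    # roll to align z with +-u
    for s in(1,-1):
        t=s*u; print("roll to z=%+du:"%s,round(float(np.arctan2(-(t@y),t@z)),3))
    if target is not None:
        print("tool shift to",target,":",(R.T@(world(target)-o["eef_pos"])).round(4))
E
python3 -c "
from nav import *
st((-.25,0,.2))"
```

```text
t 0.2 pos [ 0.2231 -0.4471  0.2308] loc [-0.326  -0.566   0.2308] F [-0.4 -0.5 -0.6] w 0.0852 j6 1.571
toolX [-0.001  0.001 -1.   ] y [ 0.446 -0.895 -0.001] z [-0.895 -0.446  0.   ]
roll to z=+1u: -2.461
roll to z=-1u: 0.68
tool shift to (-0.25, 0, 0.2) : [ 0.0313 -0.3922 -0.4151]
```

Request:
arm_command(
  motion=[
    {"roll":-0.123,"fingers":0},
    {"roll":-0.123,"fingers":0},
    {"roll":-0.123,"fingers":0},
    {"roll":-0.123,"fingers":0},
    {"roll":-0.123,"fingers":0},
    {"roll":-0.123,"fingers":0},
    {"roll":-0.123,"fingers":0},
    {"roll":-0.123,"fingers":0},
    {"roll":-0.123,"fingers":0},
    {"roll":-0.123,"fingers":0},
    {"roll":-0.123,"fingers":0},
    {"roll":-0.123,"fingers":0},
    {"roll":-0.123,"fingers":0},
    {"roll":-0.123,"fingers":0},
    {"roll":-0.123,"fingers":0},
    {"roll":-0.123,"fingers":0},
    {"roll":-0.123,"fingers":0},
    {"roll":-0.123,"fingers":0},
    {"roll":-0.123,"fingers":0},
    {"roll":-0.123,"fingers":0},
  ],
)

```text
schema error: expected keys x, y, z, roll, fingers
```

```bash
python3 -c "
from nav import *
st((-.25,0,.2))"
```

```text
t 0.2 pos [ 0.2231 -0.4471  0.2308] loc [-0.326  -0.566   0.2308] F [-0.4 -0.5 -0.6] w 0.0852 j6 1.571
toolX [-0.001  0.001 -1.   ] y [ 0.446 -0.895 -0.001] z [-0.895 -0.446  0.   ]
roll to z=+1u: -2.461
roll to z=-1u: 0.68
tool shift to (-0.25, 0, 0.2) : [ 0.0313 -0.3922 -0.4151]
```

All keys are needed in each row.

Request:
arm_command(
  motion=[
    {"x":0,"y":0,"z":0,"roll":-0.123,"fingers":0},
    {"x":0,"y":0,"z":0,"roll":-0.123,"fingers":0},
    {"x":0,"y":0,"z":0,"roll":-0.123,"fingers":0},
    {"x":0,"y":0,"z":0,"roll":-0.123,"fingers":0},
    {"x":0,"y":0,"z":0,"roll":-0.123,"fingers":0},
    {"x":0,"y":0,"z":0,"roll":-0.123,"fingers":0},
    {"x":0,"y":0,"z":0,"roll":-0.123,"fingers":0},
    {"x":0,"y":0,"z":0,"roll":-0.123,"fingers":0},
    {"x":0,"y":0,"z":0,"roll":-0.123,"fingers":0},
    {"x":0,"y":0,"z":0,"roll":-0.123,"fingers":0},
    {"x":0,"y":0,"z":0,"roll":-0.123,"fingers":0},
    {"x":0,"y":0,"z":0,"roll":-0.123,"fingers":0},
    {"x":0,"y":0,"z":0,"roll":-0.123,"fingers":0},
    {"x":0,"y":0,"z":0,"roll":-0.123,"fingers":0},
    {"x":0,"y":0,"z":0,"roll":-0.123,"fingers":0},
    {"x":0,"y":0,"z":0,"roll":-0.123,"fingers":0},
    {"x":0,"y":0,"z":0,"roll":-0.123,"fingers":0},
    {"x":0,"y":0,"z":0,"roll":-0.123,"fingers":0},
    {"x":0,"y":0,"z":0,"roll":-0.123,"fingers":0},
    {"x":0,"y":0,"z":0,"roll":-0.123,"fingers":0},
  ],
)

```text
clock: 1.87
eef_pos: [0.2212, -0.4434, 0.2251]
tool_rot: [0.066, 0.707, -0.057, 0.702]
ft_force: [-0.7, 0.1, -0.1]
grip_width: 0.0003
```

```bash
python3 -c "
from nav import *
st((-.25,0,.2))"
```

```text
t 1.87 pos [ 0.2212 -0.4434  0.2251] loc [-0.3285 -0.5629  0.2251] F [-0.7  0.1 -0.1] w 0.0003 j6 -0.933
toolX [-0.006  0.013 -1.   ] y [0.174 0.985 0.011] z [ 0.985 -0.174 -0.008]
roll to z=+1u: 0.043
roll to z=-1u: -3.099
tool shift to (-0.25, 0, 0.2) : [0.0306 0.5587 0.1027]
```

Request:
arm_command(
  motion=[
    {"x":0,"y":0.031,"z":0.0057,"roll":0.02,"fingers":0},
    {"x":0,"y":0.031,"z":0.0057,"roll":0.02,"fingers":0},
    {"x":0,"y":0.031,"z":0.0057,"roll":0,"fingers":0},
    {"x":0,"y":0.031,"z":0.0057,"roll":0,"fingers":0},
    {"x":0,"y":0.031,"z":0.0057,"roll":0,"fingers":0},
    {"x":0,"y":0.031,"z":0.0057,"roll":0,"fingers":0},
    {"x":0,"y":0.031,"z":0.0057,"roll":0,"fingers":0},
    {"x":0,"y":0.031,"z":0.0057,"roll":0,"fingers":0},
    {"x":0,"y":0.031,"z":0.0057,"roll":0,"fingers":0},
    {"x":0,"y":0.031,"z":0.0057,"roll":0,"fingers":0},
    {"x":0,"y":0.031,"z":0.0057,"roll":0,"fingers":0},
    {"x":0,"y":0.031,"z":0.0057,"roll":0,"fingers":0},
    {"x":0,"y":0.031,"z":0.0057,"roll":0,"fingers":0},
    {"x":0,"y":0.031,"z":0.0057,"roll":0,"fingers":0},
    {"x":0,"y":0.031,"z":0.0057,"roll":0,"fingers":0},
    {"x":0,"y":0.031,"z":0.0057,"roll":0,"fingers":0},
    {"x":0,"y":0.031,"z":0.0057,"roll":0,"fingers":0},
    {"x":0,"y":0.02,"z":0.003,"roll":0,"fingers":0},
  ],
)

```text
clock: 3.37
eef_pos: [0.4394, 0.0904, 0.2274]
tool_rot: [0.083, 0.705, -0.074, 0.7]
ft_force: [-0.1, -0.5, -0.2]
grip_width: -0.0002
```

```bash
python3 -c "
from nav import *
st((-.25,0,.055))"
```

```text
t 3.37 pos [0.4394 0.0904 0.2274] loc [-0.2307  0.0055  0.2274] F [-0.1 -0.5 -0.2] w -0.0002 j6 0.417
toolX [-0.005  0.013 -1.   ] y [0.221 0.975 0.011] z [ 0.975 -0.221 -0.008]
roll to z=+1u: -0.005
roll to z=-1u: 3.136
tool shift to (-0.25, 0, 0.055) : [ 0.1725 -0.0075 -0.0179]
```

Request:
arm_command(
  motion=[
    {"x":0,"y":-0.003,"z":-0.01,"roll":0,"fingers":0},
    {"x":0,"y":-0.003,"z":-0.01,"roll":0,"fingers":0},
    {"x":0.025,"y":0,"z":0,"roll":0,"fingers":0},
    {"x":0.025,"y":0,"z":0,"roll":0,"fingers":0},
    {"x":0.025,"y":0,"z":0,"roll":0,"fingers":0},
    {"x":0.025,"y":0,"z":0,"roll":0,"fingers":0},
    {"x":0.025,"y":0,"z":0,"roll":0,"fingers":0},
    {"x":0.025,"y":0,"z":0,"roll":0,"fingers":0},
    {"x":0.016,"y":0,"z":0,"roll":0,"fingers":0},
    {"x":0,"y":0,"z":0,"roll":0,"fingers":0},
  ],
)

```text
clock: 4.2
eef_pos: [0.4122, 0.0899, 0.0574]
tool_rot: [0.083, 0.704, -0.074, 0.702]
ft_force: [-1.0, -0.7, -0.4]
grip_width: -0.0001
```

```bash
python3 -c "
from nav import *
st((-.11,0,.055))
from workcell import camera
import cv2
for n,(a,b,c,d) in dict(top=(135,295,170,380),scene=(130,310,195,405)).items(): 
  cv2.imwrite('pics/%s1.png'%n,cv2.resize(camera(n)['frame'][a:b,c:d,::-1],None,fx=3,fy=3,interpolation=2))"
```

```text
t 4.2 pos [0.4122 0.0899 0.0574] loc [-0.2572 -0.0009  0.0574] F [-1.  -0.7 -0.4] w -0.0001 j6 0.427
toolX [-0.001  0.013 -1.   ] y [0.22  0.976 0.012] z [ 0.976 -0.22  -0.004]
roll to z=+1u: -0.004
roll to z=-1u: 3.138
tool shift to (-0.11, 0, 0.055) : [0.0018 0.0015 0.1472]
```

View pics/scene1.png

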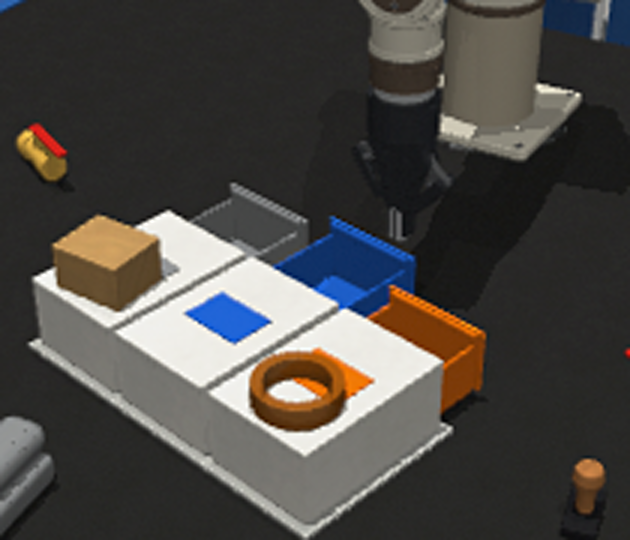

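View pics/top1.png

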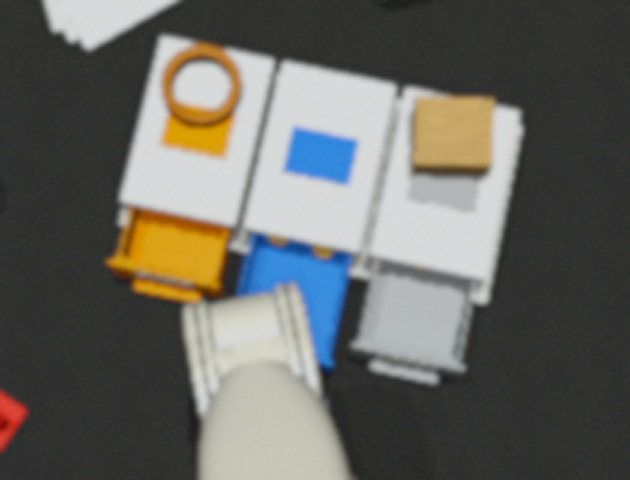

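The closed fingertips (scene crop ~400,238) are in front of the blue front, at mid-width. Now I'll approach and push.

Request:
arm_command(
  motion=[
    {"x":0,"y":0,"z":0.008,"roll":0,"fingers":0},
    {"x":0,"y":0,"z":0.008,"roll":0,"fingers":0},
    {"x":0,"y":0,"z":0.006,"roll":0,"fingers":0},
    {"x":0,"y":0,"z":0.004,"roll":0,"fingers":0},
    {"x":0,"y":0,"z":0.004,"roll":0,"fingers":0},
    {"x":0,"y":0,"z":0.004,"roll":0,"fingers":0},
    {"x":0,"y":0,"z":0.004,"roll":0,"fingers":0},
    {"x":0,"y":0,"z":0.004,"roll":0,"fingers":0},
    {"x":0,"y":0,"z":0.005,"roll":0,"fingers":0},
    {"x":0,"y":0,"z":0.006,"roll":0,"fingers":0},
    {"x":0,"y":0,"z":0.006,"roll":0,"fingers":0},
    {"x":0,"y":0,"z":0.006,"roll":0,"fingers":0},
  ],
)

```text
clock: 5.3
eef_pos: [0.4847, 0.0754, 0.066]
tool_rot: [0.084, 0.701, -0.072, 0.705]
ft_force: [-3.0, 1.2, 1.0]
grip_width: -0.0001
```

```bash
python3 -c "
from nav import *
st((-.11,0,.055))"
```

```text
t 5.3 pos [0.4847 0.0754 0.066 ] loc [-0.1832  0.0005  0.066 ] F [-3.   1.2  1. ] w -0.0001 j6 0.366
toolX [ 0.007  0.017 -1.   ] y [0.219 0.975 0.018] z [ 0.976 -0.219  0.003]
roll to z=+1u: -0.004
roll to z=-1u: 3.138
tool shift to (-0.11, 0, 0.055) : [ 0.0113 -0.0005  0.0732]
```

Request:
arm_command(
  motion=[
    {"x":0.002,"y":0,"z":0.006,"roll":0,"fingers":0},
    {"x":0.002,"y":0,"z":0.006,"roll":0,"fingers":0},
    {"x":0.002,"y":0,"z":0.006,"roll":0,"fingers":0},
    {"x":0.002,"y":0,"z":0.006,"roll":0,"fingers":0},
    {"x":0.002,"y":0,"z":0.006,"roll":0,"fingers":0},
    {"x":0.002,"y":0,"z":0.006,"roll":0,"fingers":0},
    {"x":0.002,"y":0,"z":0.005,"roll":0,"fingers":0},
  ],
)

```text
clock: 5.88
eef_pos: [0.53, 0.0654, 0.0509]
tool_rot: [0.084, 0.701, -0.072, 0.705]
ft_force: [-1.7, 0.7, 2.2]
grip_width: 0.0
```

```bash
python3 -c "
from nav import *
st((-.109,0,.055))"
```

```text
t 5.88 pos [0.53   0.0654 0.0509] loc [-0.1368  0.0006  0.0509] F [-1.7  0.7  2.2] w 0.0 j6 0.335
toolX [ 0.008  0.017 -1.   ] y [0.22  0.975 0.018] z [ 0.976 -0.22   0.004]
roll to z=+1u: -0.004
roll to z=-1u: 3.138
tool shift to (-0.109, 0, 0.055) : [-0.004  -0.0004  0.0279]
```

Request:
arm_command(
  motion=[
    {"x":0,"y":0,"z":0.004,"roll":0,"fingers":0},
    {"x":0,"y":0,"z":0.004,"roll":0,"fingers":0},
    {"x":0,"y":0,"z":0.004,"roll":0,"fingers":0},
    {"x":0,"y":0,"z":0.003,"roll":0,"fingers":0},
    {"x":0,"y":0,"z":0.003,"roll":0,"fingers":0},
    {"x":0,"y":0,"z":0.002,"roll":0,"fingers":0},
  ],
)

```text
clock: 6.38
eef_pos: [0.552, 0.0604, 0.0499]
tool_rot: [0.084, 0.701, -0.072, 0.705]
ft_force: [-2.0, 0.8, 0.5]
grip_width: -0.0003
```

```bash
python3 -c "
from nav import *
st((-.109,0,.055))"
```

```text
t 6.38 pos [0.552  0.0604 0.0499] loc [-0.1143  0.0004  0.0499] F [-2.   0.8  0.5] w -0.0003 j6 0.322
toolX [ 0.007  0.017 -1.   ] y [0.22  0.975 0.018] z [ 0.976 -0.22   0.003]
roll to z=+1u: -0.004
roll to z=-1u: 3.138
tool shift to (-0.109, 0, 0.055) : [-0.0051 -0.0003  0.0053]
```

Request:
arm_command(
  motion=[
    {"x":0,"y":0,"z":0.002,"roll":0,"fingers":0},
    {"x":0,"y":0,"z":0.002,"roll":0,"fingers":0},
    {"x":0,"y":0,"z":0.002,"roll":0,"fingers":0},
    {"x":0,"y":0,"z":0.002,"roll":0,"fingers":0},
  ],
)

```text
clock: 6.72
eef_pos: [0.5562, 0.0594, 0.0497]
tool_rot: [0.085, 0.704, -0.071, 0.702]
ft_force: [-7.5, 2.4, 5.3]
grip_width: -0.0
```

```bash
python3 -c "
from nav import *
st((-.109,0,.055))"
```

```text
t 6.72 pos [0.5562 0.0594 0.0497] loc [-0.1099  0.0004  0.0497] F [-7.5  2.4  5.3] w -0.0 j6 0.317
toolX [-0.001  0.019 -1.   ] y [0.219 0.976 0.018] z [ 0.976 -0.219 -0.005]
roll to z=+1u: -0.003
roll to z=-1u: 3.138
tool shift to (-0.109, 0, 0.055) : [-0.0053 -0.0003  0.0009]
```

Force is rising at the expected shut position, so I'll press a little more to confirm the stop.

Request:
arm_command(
  motion=[
    {"x":0,"y":0,"z":0.003,"roll":0,"fingers":0},
    {"x":0,"y":0,"z":0.004,"roll":0,"fingers":0},
    {"x":0,"y":0,"z":0.004,"roll":0,"fingers":0},
  ],
)

```text
clock: 6.97
eef_pos: [0.5557, 0.0595, 0.0495]
tool_rot: [0.085, 0.712, -0.069, 0.694]
ft_force: [-12.0, 2.8, 10.7]
grip_width: 0.0
```

```bash
python3 -c "
from nav import *
st((-.109,0,.055))"
```

```text
t 6.97 pos [0.5557 0.0595 0.0495] loc [-0.1105  0.0003  0.0495] F [-12.    2.8  10.7] w 0.0 j6 0.31
toolX [-0.023  0.024 -0.999] y [0.217 0.976 0.019] z [ 0.976 -0.216 -0.028]
roll to z=+1u: -0.001
roll to z=-1u: 3.141
tool shift to (-0.109, 0, 0.055) : [-0.0055 -0.0002  0.0014]
```

At the stop: no further travel while the force grows. I'll back off, lift and look.

Request:
arm_command(
  motion=[
    {"x":0,"y":0,"z":-0.006,"roll":0,"fingers":0},
    {"x":0,"y":0,"z":-0.015,"roll":0,"fingers":0},
    {"x":0,"y":0,"z":-0.02,"roll":0,"fingers":0},
    {"x":-0.03,"y":0,"z":-0.01,"roll":0,"fingers":0},
    {"x":-0.03,"y":0,"z":0,"roll":0,"fingers":0},
    {"x":-0.03,"y":0,"z":0,"roll":0,"fingers":0},
    {"x":-0.03,"y":0,"z":-0.01,"roll":0,"fingers":0},
    {"x":-0.01,"y":0,"z":-0.03,"roll":0,"fingers":0},
    {"x":0,"y":0,"z":-0.03,"roll":0,"fingers":0},
    {"x":0,"y":0,"z":-0.03,"roll":0,"fingers":0},
    {"x":0,"y":0,"z":0,"roll":0,"fingers":0},
  ],
)

```text
clock: 7.88
eef_pos: [0.4133, 0.0882, 0.1901]
tool_rot: [0.085, 0.705, -0.071, 0.701]
ft_force: [-1.0, -0.2, 0.4]
grip_width: -0.0002
```

```bash
python3 -c "
from nav import *
st((-.12,.13,.2))
from workcell import camera
import cv2
for n,(a,b,c,d) in dict(top=(135,295,170,380),scene=(130,310,195,405)).items(): 
  cv2.imwrite('pics/%s2.png'%n,cv2.resize(camera(n)['frame'][a:b,c:d,::-1],None,fx=3,fy=3,interpolation=2))"
```

```text
t 7.88 pos [0.4133 0.0882 0.1901] loc [-0.2558 -0.0023  0.1901] F [-1.  -0.2  0.4] w -0.0002 j6 0.417
toolX [-0.003  0.02  -1.   ] y [0.22  0.975 0.019] z [ 0.976 -0.22  -0.007]
roll to z=+1u: -0.004
roll to z=-1u: 3.137
tool shift to (-0.12, 0.13, 0.2) : [-0.0084  0.1331  0.1351]
```

View pics/scene2.png

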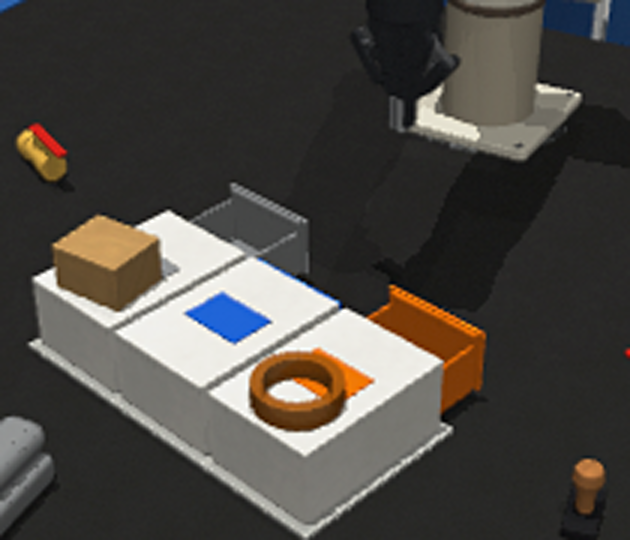

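View pics/top2.png

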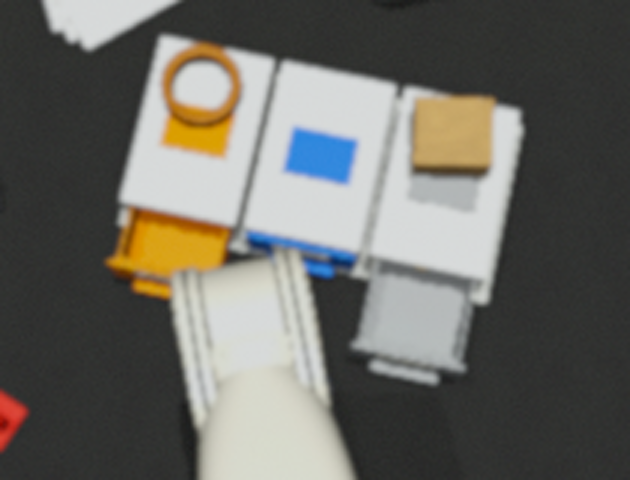

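Blue is shut: the front is flush with the housing (top crop ~300,245) and nothing else moved. Next I go above the orange gap.

Request:
arm_command(
  motion=[
    {"x":-0.001,"y":0.019,"z":0.018,"roll":0,"fingers":0},
    {"x":-0.001,"y":0.019,"z":0.018,"roll":0,"fingers":0},
    {"x":-0.001,"y":0.019,"z":0.018,"roll":0,"fingers":0},
    {"x":-0.001,"y":0.019,"z":0.018,"roll":0,"fingers":0},
    {"x":-0.001,"y":0.019,"z":0.018,"roll":0,"fingers":0},
    {"x":-0.001,"y":0.019,"z":0.018,"roll":0,"fingers":0},
    {"x":0,"y":0.01,"z":0.01,"roll":0,"fingers":0},
    {"x":0,"y":0,"z":0,"roll":0,"fingers":0},
  ],
)

```text
clock: 8.65
eef_pos: [0.5785, 0.1849, 0.1969]
tool_rot: [0.088, 0.698, -0.073, 0.707]
ft_force: [0.4, -0.5, 0.7]
grip_width: 0.0001
```

```bash
python3 -c "
from nav import *
st((-.118,.13,.12))"
```

```text
t 8.65 pos [0.5785 0.1849 0.1969] loc [-0.1153  0.1277  0.1969] F [ 0.4 -0.5  0.7] w 0.0001 j6 0.531
toolX [ 0.016  0.019 -1.   ] y [0.226 0.974 0.022] z [ 0.974 -0.227  0.011]
roll to z=+1u: -0.011
roll to z=-1u: 3.131
tool shift to (-0.118, 0.13, 0.12) : [ 0.0769  0.0006 -0.0036]
```

Request:
arm_command(
  motion=[
    {"x":0.015,"y":0.001,"z":-0.001,"roll":-0.005,"fingers":0},
    {"x":0.02,"y":0.001,"z":-0.001,"roll":-0.005,"fingers":0},
    {"x":0.02,"y":0,"z":-0.001,"roll":0,"fingers":0},
    {"x":0.02,"y":0,"z":-0.001,"roll":0,"fingers":0},
    {"x":0,"y":0,"z":0,"roll":0,"fingers":0},
  ],
)

```text
clock: 9.07
eef_pos: [0.5834, 0.1878, 0.1172]
tool_rot: [0.085, 0.695, -0.071, 0.71]
ft_force: [-0.9, -0.5, -0.3]
grip_width: -0.0002
```

```bash
python3 -c "
from nav import *
st((-.118,.13,.055))
from workcell import camera
import cv2
for n,(a,b,c,d) in dict(scene=(160,310,265,405)).items(): 
  cv2.imwrite('pics/%s3.png'%n,cv2.resize(camera(n)['frame'][a:b,c:d,::-1],None,fx=4,fy=4,interpolation=2))"
```

```text
t 9.07 pos [0.5834 0.1878 0.1172] loc [-0.1111  0.1317  0.1172] F [-0.9 -0.5 -0.3] w -0.0002 j6 0.527
toolX [ 0.023  0.018 -1.   ] y [0.219 0.976 0.023] z [ 0.976 -0.219  0.018]
roll to z=+1u: -0.003
roll to z=-1u: 3.139
tool shift to (-0.118, 0.13, 0.055) : [ 0.062  -0.0031 -0.008 ]
```

View pics/scene3.png

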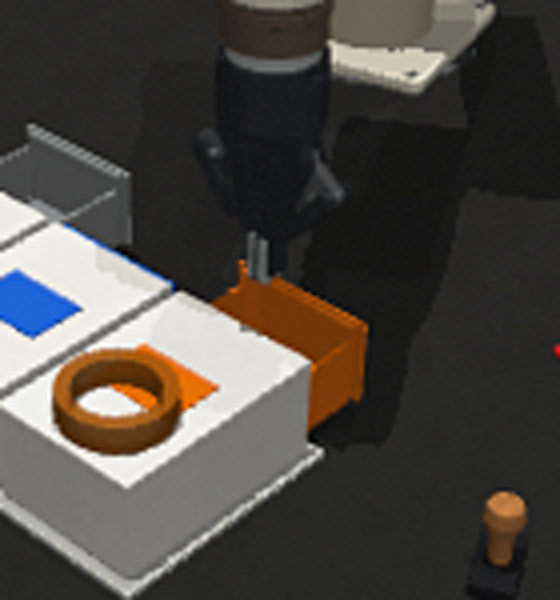

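Request:
arm_command(
  motion=[
    {"x":0,"y":-0.002,"z":-0.006,"roll":0,"fingers":0},
    {"x":0,"y":-0.001,"z":-0.005,"roll":0,"fingers":0},
    {"x":0.01,"y":0,"z":-0.001,"roll":0,"fingers":0},
    {"x":0.01,"y":0,"z":-0.001,"roll":0,"fingers":0},
  ],
)

```text
clock: 9.45
eef_pos: [0.5751, 0.1882, 0.104]
tool_rot: [0.087, 0.691, -0.07, 0.714]
ft_force: [-0.7, 0.3, 0.3]
grip_width: 0.0001
```

```bash
python3 -c "
from nav import *
st((-.118,.13,.055))"
```

```text
t 9.45 pos [0.5751 0.1882 0.104 ] loc [-0.1193  0.1302  0.104 ] F [-0.7  0.3  0.3] w 0.0001 j6 0.534
toolX [ 0.036  0.021 -0.999] y [0.22  0.975 0.029] z [ 0.975 -0.221  0.03 ]
roll to z=+1u: -0.005
roll to z=-1u: 3.137
tool shift to (-0.118, 0.13, 0.055) : [ 0.049  -0.0016 -0.0002]
```

Request:
arm_command(
  motion=[
    {"x":0.01,"y":0,"z":-0.001,"roll":0,"fingers":0},
    {"x":0.01,"y":0,"z":-0.001,"roll":0,"fingers":0},
    {"x":0.01,"y":0,"z":-0.001,"roll":0,"fingers":0},
  ],
)

```text
clock: 9.7
eef_pos: [0.5743, 0.1901, 0.0736]
tool_rot: [0.088, 0.689, -0.069, 0.716]
ft_force: [-0.5, -0.1, 0.1]
grip_width: 0.0001
```

```bash
python3 -c "
from nav import *
st((-.118,.13,.055))"
```

```text
t 9.7 pos [0.5743 0.1901 0.0736] loc [-0.1204  0.1319  0.0736] F [-0.5 -0.1  0.1] w 0.0001 j6 0.538
toolX [ 0.041  0.023 -0.999] y [0.22  0.975 0.031] z [ 0.975 -0.221  0.035]
roll to z=+1u: -0.005
roll to z=-1u: 3.137
tool shift to (-0.118, 0.13, 0.055) : [ 0.0186 -0.0025  0.0018]
```

Request:
arm_command(
  motion=[
    {"x":0.01,"y":-0.001,"z":0,"roll":0,"fingers":0},
    {"x":0.008,"y":-0.001,"z":0,"roll":0,"fingers":0},
    {"x":0,"y":0,"z":-0.004,"roll":0,"fingers":0},
    {"x":0,"y":0,"z":-0.004,"roll":0,"fingers":0},
    {"x":0,"y":0,"z":-0.003,"roll":0,"fingers":0},
  ],
)

```text
clock: 10.12
eef_pos: [0.5612, 0.1903, 0.0495]
tool_rot: [0.087, 0.691, -0.07, 0.714]
ft_force: [-1.5, -0.3, 0.9]
grip_width: -0.0003
```

```bash
python3 -c "
from nav import *
st((-.196,.13,.055))"
```

```text
t 10.12 pos [0.5612 0.1903 0.0495] loc [-0.1334  0.1293  0.0495] F [-1.5 -0.3  0.9] w -0.0003 j6 0.545
toolX [ 0.036  0.021 -0.999] y [0.22  0.975 0.029] z [ 0.975 -0.221  0.03 ]
roll to z=+1u: -0.005
roll to z=-1u: 3.137
tool shift to (-0.196, 0.13, 0.055) : [-0.0074  0.0006 -0.0624]
```

Request:
arm_command(
  motion=[
    {"x":-0.001,"y":0,"z":-0.004,"roll":0,"fingers":0},
    {"x":-0.001,"y":0,"z":-0.004,"roll":0,"fingers":0},
    {"x":-0.001,"y":0,"z":-0.005,"roll":0,"fingers":0},
    {"x":-0.001,"y":0,"z":-0.005,"roll":0,"fingers":0},
    {"x":-0.001,"y":0,"z":-0.005,"roll":0,"fingers":0},
  ],
)

```text
clock: 10.53
eef_pos: [0.5405, 0.1957, 0.0564]
tool_rot: [0.088, 0.688, -0.07, 0.717]
ft_force: [3.0, -0.5, -2.2]
grip_width: -0.0002
```

```bash
python3 -c "
from nav import *
st((-.196,.13,.055))"
```

```text
t 10.53 pos [0.5405 0.1957 0.0564] loc [-0.1548  0.1301  0.0564] F [ 3.  -0.5 -2.2] w -0.0002 j6 0.569
toolX [ 0.045  0.021 -0.999] y [0.221 0.975 0.031] z [ 0.974 -0.222  0.039]
roll to z=+1u: -0.006
roll to z=-1u: 3.136
tool shift to (-0.196, 0.13, 0.055) : [-0.0002 -0.0004 -0.0413]
```

Pushing (3 N), with straight travel. I'll continue.

Request:
arm_command(
  motion=[
    {"x":0,"y":0,"z":-0.005,"roll":0,"fingers":0},
    {"x":0,"y":0,"z":-0.005,"roll":0,"fingers":0},
    {"x":0,"y":0,"z":-0.005,"roll":0,"fingers":0},
    {"x":0,"y":0,"z":-0.005,"roll":0,"fingers":0},
    {"x":0,"y":0,"z":-0.005,"roll":0,"fingers":0},
    {"x":0,"y":0,"z":-0.005,"roll":0,"fingers":0},
  ],
)

```text
clock: 11.03
eef_pos: [0.5093, 0.2029, 0.057]
tool_rot: [0.088, 0.686, -0.07, 0.719]
ft_force: [2.1, -1.6, 1.2]
grip_width: 0.0
```

```bash
python3 -c "
from nav import *
st((-.196,.13,.055))"
```

```text
t 11.03 pos [0.5093 0.2029 0.057 ] loc [-0.1868  0.1304  0.057 ] F [ 2.1 -1.6  1.2] w 0.0 j6 0.602
toolX [ 0.049  0.021 -0.999] y [0.221 0.975 0.031] z [ 0.974 -0.223  0.043]
roll to z=+1u: -0.006
roll to z=-1u: 3.136
tool shift to (-0.196, 0.13, 0.055) : [ 0.0016 -0.0005 -0.0093]
```

Request:
arm_command(
  motion=[
    {"x":0,"y":0,"z":-0.003,"roll":0,"fingers":0},
    {"x":0,"y":0,"z":-0.002,"roll":0,"fingers":0},
    {"x":0,"y":0,"z":-0.002,"roll":0,"fingers":0},
    {"x":0,"y":0,"z":-0.002,"roll":0,"fingers":0},
    {"x":0,"y":0,"z":-0.002,"roll":0,"fingers":0},
  ],
)

```text
clock: 11.45
eef_pos: [0.4994, 0.2051, 0.0572]
tool_rot: [0.088, 0.684, -0.07, 0.721]
ft_force: [10.5, -3.0, -6.4]
grip_width: 0.0002
```

```bash
python3 -c "
from nav import *
st((-.196,.13,.055))"
```

```text
t 11.45 pos [0.4994 0.2051 0.0572] loc [-0.1968  0.1304  0.0572] F [10.5 -3.  -6.4] w 0.0002 j6 0.616
toolX [ 0.055  0.019 -0.998] y [0.221 0.975 0.03 ] z [ 0.974 -0.223  0.049]
roll to z=+1u: -0.006
roll to z=-1u: 3.136
tool shift to (-0.196, 0.13, 0.055) : [ 0.0023 -0.0005  0.0007]
```

Request:
arm_command(
  motion=[
    {"x":0,"y":0,"z":-0.003,"roll":0,"fingers":0},
    {"x":0,"y":0,"z":-0.004,"roll":0,"fingers":0},
    {"x":0,"y":0,"z":-0.004,"roll":0,"fingers":0},
  ],
)

```text
clock: 11.7
eef_pos: [0.4998, 0.2049, 0.0576]
tool_rot: [0.088, 0.675, -0.074, 0.729]
ft_force: [13.1, -4.0, -7.1]
grip_width: -0.0001
```

```bash
python3 -c "
from nav import *
st((-.16,.13,.055))"
```

```text
t 11.7 pos [0.4998 0.2049 0.0576] loc [-0.1964  0.1303  0.0576] F [13.1 -4.  -7.1] w -0.0001 j6 0.629
toolX [ 0.077  0.011 -0.997] y [0.226 0.974 0.029] z [ 0.971 -0.228  0.073]
roll to z=+1u: -0.011
roll to z=-1u: 3.13
tool shift to (-0.16, 0.13, 0.055) : [ 0.0052 -0.      0.0361]
```

At the stop: the position is unchanged at −0.196 while the force grows. I'll move off the front and lift out.

Request:
arm_command(
  motion=[
    {"x":0,"y":0,"z":0.006,"roll":0,"fingers":0},
    {"x":0,"y":0,"z":0.014,"roll":0,"fingers":0},
    {"x":0,"y":0,"z":0.014,"roll":0,"fingers":0},
    {"x":-0.02,"y":0,"z":0.001,"roll":0,"fingers":0},
    {"x":-0.03,"y":0,"z":0.001,"roll":0,"fingers":0},
    {"x":-0.03,"y":0,"z":0.001,"roll":0,"fingers":0},
    {"x":-0.03,"y":0,"z":0,"roll":0,"fingers":0},
    {"x":-0.03,"y":0,"z":0,"roll":0,"fingers":0},
    {"x":-0.03,"y":0,"z":0,"roll":0,"fingers":0},
  ],
)

```text
clock: 12.45
eef_pos: [0.5136, 0.1934, 0.2226]
tool_rot: [0.085, 0.689, -0.075, 0.715]
ft_force: [0.6, 0.2, 0.3]
grip_width: -0.0002
```

```bash
python3 -c "
from nav import *
st((-.34,-.05,.25))"
```

```text
t 12.45 pos [0.5136 0.1934 0.2226] loc [-0.1804  0.122   0.2226] F [0.6 0.2 0.3] w -0.0002 j6 0.59
toolX [ 0.038  0.01  -0.999] y [0.225 0.974 0.018] z [ 0.973 -0.226  0.035]
roll to z=+1u: -0.01
roll to z=-1u: 3.132
tool shift to (-0.34, -0.05, 0.25) : [-0.0361 -0.1731 -0.1567]
```

Request:
arm_command(
  motion=[
    {"x":0,"y":-0.015,"z":-0.02,"roll":0,"fingers":0},
    {"x":0,"y":-0.03,"z":-0.02,"roll":0,"fingers":0},
    {"x":0,"y":-0.03,"z":-0.02,"roll":0,"fingers":0},
    {"x":0,"y":-0.03,"z":-0.02,"roll":0,"fingers":0},
    {"x":0,"y":-0.03,"z":-0.02,"roll":0,"fingers":0},
    {"x":0,"y":-0.03,"z":-0.02,"roll":0,"fingers":0},
    {"x":0,"y":-0.03,"z":-0.01,"roll":0,"fingers":0},
    {"x":0,"y":-0.03,"z":-0.01,"roll":0,"fingers":0},
    {"x":0,"y":-0.03,"z":0,"roll":0,"fingers":0},
    {"x":0,"y":-0.03,"z":0,"roll":0,"fingers":0},
    {"x":0,"y":-0.03,"z":0,"roll":0,"fingers":0},
    {"x":0,"y":-0.03,"z":0,"roll":0,"fingers":0},
    {"x":0,"y":-0.03,"z":0,"roll":0,"fingers":0},
    {"x":0,"y":0,"z":0,"roll":0,"fingers":0},
  ],
)

```text
clock: 13.62
eef_pos: [0.2813, -0.1411, 0.2094]
tool_rot: [0.09, 0.689, -0.061, 0.716]
ft_force: [-0.3, 0.7, -0.8]
grip_width: -0.0
```

```bash
python3 -c "
from nav import *
st()
from workcell import camera
import cv2
for n,(a,b,c,d) in dict(top=(135,295,170,380),scene=(130,310,195,405)).items(): 
  f=camera(n)['frame'][:,:,::-1]; cv2.imwrite('pics/%s4full.png'%n,f)
  cv2.imwrite('pics/%s4.png'%n,cv2.resize(f[a:b,c:d],None,fx=3,fy=3,interpolation=2))"
```

```text
t 13.62 pos [ 0.2813 -0.1411  0.2094] loc [-0.3352 -0.2547  0.2094] F [-0.3  0.7 -0.8] w -0.0 j6 -0.301
toolX [ 0.043  0.037 -0.998] y [0.212 0.976 0.045] z [ 0.976 -0.214  0.034]
roll to z=+1u: 0.003
roll to z=-1u: -3.138
```

View pics/scene4.png

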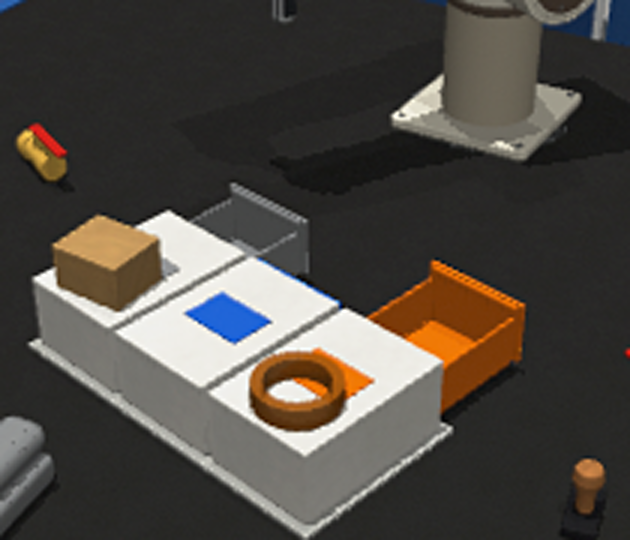

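View pics/top4.png

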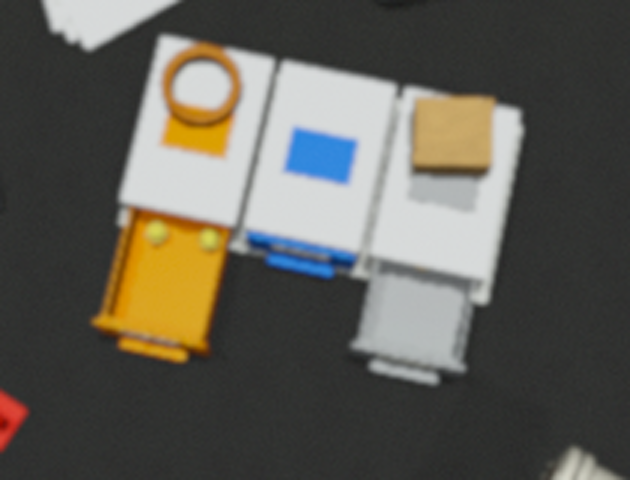

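View pics/top4full.png

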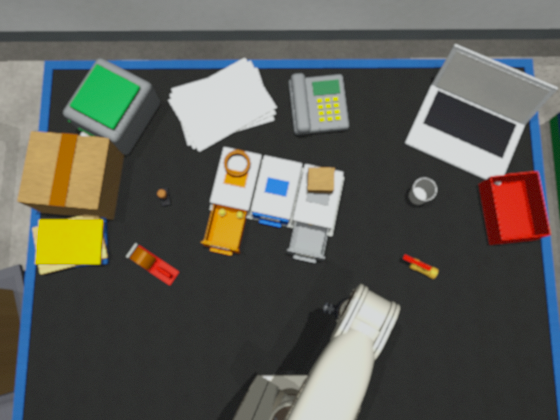

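Orange is open with both fittings upright (top crop 157,232 and 209,240); blue is flush; grey and the other things are unchanged. I'll check numerically against the predicted edges.

Run:
```python
from nav import world
from workcell import camera
import cv2,numpy as np
for n,(a,b,c0,d) in dict(top=(135,295,170,380),scene=(130,310,195,405)).items():
    c=camera(n); im=cv2.resize(c["frame"][a:b,c0:d,::-1],None,fx=3,fy=3,interpolation=2).copy()
    for y0,q in((.13,.12),(0,0),(-.13,.0885)):
        P=np.array([world((-.098-q,y0+s*.058,.082)) for s in(1,-1)])
        p=cv2.projectPoints(P,np.array(c["rvec"]),np.array(c["tvec"]),c["intrinsics"],None)[0][:,0]
        z=(p-[c0,a]+.5)*3-.5; print(n,y0,z.round(0).tolist())
        for k in z: cv2.drawMarker(im,tuple(int(round(v)) for v in k),(0,255,0),cv2.MARKER_CROSS,9,1)
    cv2.imwrite(f"pics/{n}5.png",im)
a=cv2.imread("pics/top5.png");b=cv2.imread("pics/scene5.png")
cv2.imwrite("pics/cmp.png",np.hstack([a[180:420,60:460],b[160:400,180:560]]))
```

```text
top 0.13 [[92.0, 324.0], [204.0, 348.0]]
top 0 [[244.0, 236.0], [356.0, 260.0]]
top -0.13 [[351.0, 348.0], [464.0, 372.0]]
scene 0.13 [[524.0, 303.0], [431.0, 257.0]]
scene 0 [[340.0, 301.0], [257.0, 256.0]]
scene -0.13 [[307.0, 218.0], [233.0, 180.0]]
```

View pics/cmp.png

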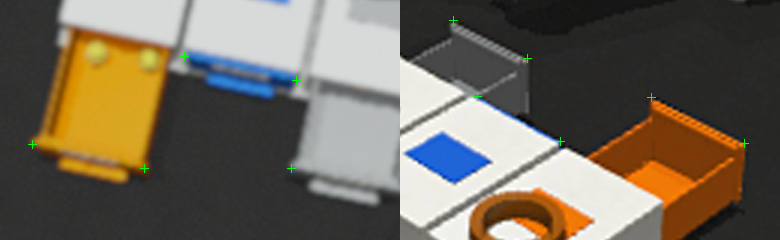

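```bash
python3 -c "
from workcell import job_done,get_obs
print(get_obs()['joint_vel'].round(3)); print(job_done())"
```

```text
[ 0.031 -0.001  0.002 -0.003 -0.005 -0.004]
the job is handed in; nothing more can be done
None
```

I pushed the blue drawer shut with closed fingertips. Then I put the fingertips into the orange gap and pushed that front towards the robot until it was fully open. The job was handed in at about 14 s on the robot's clock.

- **Stops:** Both drawers stopped where expected. In each case the position held still while the wrist force rose to about 16 N, the most I saw at the end of any move.
- **Last pictures:** The blue front is flush with its housing, and the orange front matches the fully open position. The drawn corner marks agree to about 1–2 pixels, and the grey front still lies on its original fit.
- **Other things:** Both orange fittings stand upright. By eye, the tape, carton and other bystanders have not moved. I could not see the blue fittings once that drawer was shut.
- **Arm:** The arm is clear of everything. The base joint still read 0.03 rad/s just before hand-in, so it may still have been settling slightly. Small drift and tilt (up to about 4°) during the pushes caused no contact that I could see. No check failed.

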